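Hold the reference cell in the clarity meter's beam

TASK

Check the workshop's water-clarity meter: first turn its tilt knob until the hinged platform sits level, then lift the green-capped glass cell out of the rack, gripping it by its two white frosted faces only and never touching its clear faces with the fingers. Hold it upright in the red light path between lamp and sensor, with the beam passing squarely through the middle of its two clear faces and the cell touching nothing but the fingers, and finish while still holding it there. Leave the other two cells, the stone sample and the chisel where they are.

Things in the scene. Friction and masses are not known exactly. Their poses are not given: they have to be found in the camera images.
- meter: Clarity meter, fixed. Blue base 15 mm thick; origin on the bench; x runs from tilt knob to platform, z up. Base spans x -200 to 130, y -100 to 100 mm; knob at x = -150. Aluminium platform (x -65 to 112, y -93 to 93, 10 thick, top 50 mm above the bench when level) hinged along y at x = 100. On it at x = 20 a grey lamp (y = -70) and black sensor (y = 70), each 44 (x) x 30 (y) x 85 mm tall.
- platform (a joint): Tilt of the platform about its hinge, rad: 0 is level, negative means the edge near the knob is low. It starts 0.056 to 0.091 low. It is geared to the knob and holds its tilt by itself: platform = 0.07 x (tilt_knob - 1.4).
- tilt_knob (a joint): Tilt knob angle, rad, 0 to 2.6, growing clockwise seen from above. It starts at 0.1 to 0.6; the platform is level at 1.4, when the white line on top of the knob's bar points straight along the base at the platform. Turning takes about 0.1 N m; it stays where it is left and does not rise or sink.
- tilt_knob_grip (a point): Grip point of the black tilt knob: on its vertical axis, 52 mm above the bench, 7 mm below the bar's top. The bar is 42 mm long (this point's x), 14 mm thick (y) and stands from 27 to 59 mm above the bench, on a 44 mm disc (top 29 mm above the bench). The point turns with the knob; the white line lies on its -x half.
- beam (a point): Middle of the thin red light path between lamp and sensor, 65 mm above the platform's top (115 mm above the bench when level). The beam runs along this point's y; x points away from the knob, z is the platform's normal; it tips with the platform. 100 mm of free air lies between the two lens tubes, nothing in front, behind or above; lamp and sensor rise 20 mm higher than the beam.
- cell: Solid glass cell with the green cap, about 120 g. Glass 30 mm (own x) x 26 mm (y) x 70 mm tall, plus a cap 20 x 20 x 8 mm. The white frosted faces look along +x and -x (30 mm apart, 24 mm wide): grip these. The clear faces look along +y and -y. Origin at the centre of its underside, z up. Starts upright in one of the rack's slots, underside 8 mm above the bench, its lowest 16 mm inside the slot.
- cell_window (a point): The middle of the cell's clear faces: on the cell's axis, 35 mm above its underside; axes as the cell.
- cell_orange: Glass cell like cell but with an orange cap, standing in another slot of the rack; a bystander to be left alone. Origin at the centre of its underside.
- cell_blue: Glass cell like cell but with a blue cap, standing in another slot of the rack; a bystander to be left alone. Origin at the centre of its underside.
- rack: Fixed grey cell rack, 70 mm (own x) x 240 mm (own y) x 24 mm tall, origin at the centre of its underside. Three rectangular slots 32 x 28 mm, 16 mm deep, at y = -75, 0 and +75 mm; the cells stand with their axes along the rack's, frosted faces to +x and -x.
- stone: Loose brown stone sample, 90 x 70 x 25 mm, lying on the bench beyond the rack; a bystander. Origin at the centre of its underside.
- chisel: Loose steel stone chisel, 150 mm long along its own x, 24 mm wide, 18 mm high, lying on the bench on the robot's side of the rack; a bystander. Origin under its middle.
There are look-alikes about, which are no part of the job. What is shaped like the cell but purple is not meant.

How it is judged:
By the outcome, as a careful person would: the job done as asked, in the order asked, and still so for the second after the job is handed in, while the arm keeps its last pose, push and grip.
It also fails if it takes over 51 s, if anything falls off the work surface, if the arm or the gripper's body presses on something with over 40 N, if the wrist force passes 120 N, or if a joint passes its speed limit or range.

ROBOT

A 6-joint arm with a two-finger parallel gripper is mounted at the origin on the work surface. World frame = base frame: x ahead of the robot, y to its left, z up, the work surface at z = 0. Lengths are in m, angles in rad, forces in N, time in s.
With the tool pointing down it reaches from about 0.225 to 0.875 m from the base axis. Payload 3.4 kg.
Tool frame: the origin (TCP) lies at the very end of the fingers, on their centre line; the grasp point (between the pads) lies 19 mm behind it (manip.hold_point_z is the distance from the TCP to the grasp point, in m); z points along the fingers, y is the line along which they close (so a half turn about z gives the same grasp; the last joint's range is limited). The gripper opens to 85 mm and grips with 20 to 120 N. Pads are 22 mm wide; open, the fingers measure 114 mm over their backs; the gripper's body (76 mm by 85 mm) begins 54 mm behind the grasp point. The pads swing forward as they close: fully open they stand 13 mm farther back than shut.
Start: joints at [-0.121, 0.276, 1.505, -0, 1.361, -0.121], TCP at [0.575, -0, 0.231] pointing down, gripper open.
Joint ranges: [-2.89, 2.89], [-0.75, 2.08], [0.22, 2.7], [-1.18, 4.32], [0.11, 2.71], [-2.7, 2.7]. Speed limits (rad/s): [2.57, 2.57, 3.14, 3.14, 3.14, 3.14].

INTERFACE

Orientations are given as a unit quaternion [w, x, y, z].
In Python, from rig import readout, viewer, order, manip gives the robot as it stands. The module is installed in compiled form; this text tells all that it offers.
- The arm moves only by the tool send_rows, never from a script. Its arguments are lists of equal length, an entry for each row: "xyz": the shift along the world's x, y, z in m, a list of three; "delta_rot": the turn, a rotation vector about the world's x, y, z in degrees, a list of three. In form: {"xyz": [[tx, ty, tz], ...], "delta_rot": [[wx, wy, wz], ...]}. A call has 1 to 12 rows; each row shifts and turns the commanded pose from where the row before left it; what a row does not reach is not made up. A row lasts 1/10 s, in which the tool goes at most 50 mm and 8.59 degrees, less where a joint would pass 70% of its speed; a pose out of reach is approached as far as the arm can. A call with a gripper value outside its range is refused whole. "gripper" is the finger opening in m, from 0 to 0.0854, set as the call begins (left out, the last holds). The fingers move at their own pace and stop on an object; "force" is the grip in N (left out, the last holds). Time passes only in rows, so rows that do not move let the fingers close. It gives the time, the measured TCP pose, the force, the opening and the grip force at its end, in the units of the state.
- readout.get_state(): the state, without advancing time (a new reading comes with each control period).
- viewer.get_image(name): name is "scene" or "side" or "wrist"; returns a dict with "color" (420x560x3 uint8, red, green, blue), "depth" (420x560 float32, m along the optical axis (not along the pixel's ray), 0 where there is no reading), "K" (3x3 intrinsics, pixels), "dist" ([k1, k2, p1, p2, k3] as OpenCV has them; the pictures are not rectified), "camera_from_world" (4x4, takes a point from world to camera coordinates). Camera axes: x right, y up, looking along -z (the intrinsics and any distortion apply to the point x, -y, -z); pixel columns grow to the right and rows downward; lengths in m; the calibration is good to about 2 mm. A picture is of the moment at which its call begins.
- order.sign_off(): hands the job in; it is judged then, once.
The state is a dict: "clock": time; "qpos": joint angles; "qd": joint speeds; "effort": joint torques, N m; "position": TCP position; "ee_rot": TCP orientation; "contact_force": force on the tool from outside, world axes, zero at the start; "moment": the same for the moment, N m; "width": finger opening in m; "gripper_force": force on a finger pad.
Only numpy, scipy, OpenCV 4.12 (cv2) and the standard library are available. Lean on these libraries where they do the work, as an engineer would, in place of code of your own. Each camera call takes 0.05 s, during which the arm holds its last target. There are 200 camera calls.

## Working session

There is one attempt and no reset: what is moved stays moved. The work goes in short steps, Python scripts to look and compute and a tool call to move; the robot and the scene stay as the last step left them, time stands still between calls to the robot, and variables do not carry over. Pictures are saved under pics/ and viewed, at most 10 in all, crops included, and the job is handed in when it is done.

Besides the shell and the picture viewer there is one more tool, called after "Emit:" as name(argument=value, ...), one argument or row to a line, values as JSON. send_rows: Moves the arm, as the interface text tells. Its arguments: {"type":"object","properties":{"xyz":{"type":"array"},"delta_rot":{"type":"array"},"gripper":{"type":"number"},"force":{"type":"number"}},"required":["xyz","delta_rot"]}

```bash
mkdir -p pics
cat > h.py <<'E'
import numpy as np, cv2
from rig import readout, viewer, order, manip
def grab(n,tag):
    im=viewer.get_image(n); np.savez(f'{tag}.npz',**{k:np.asarray(v) for k,v in im.items()})
    cv2.imwrite(f'pics/{tag}.png',im['color'][:,:,::-1]); return im
def cloud(im):
    "world xyz per pixel"
    K,d,T=im['K'],im['dist'],im['camera_from_world']; D=im['depth']; h,w=D.shape
    v,u=np.mgrid[:h,:w]; p=np.stack([u,v],-1).reshape(-1,1,2).astype(np.float64)
    n=cv2.undistortPoints(p,K,d).reshape(h,w,2)
    c=np.stack([n[...,0]*D,-n[...,1]*D,-D,np.ones_like(D)],-1)
    return (c@np.linalg.inv(T).T)[...,:3]
def proj(im,P):
    P=np.atleast_2d(P); T=im['camera_from_world']; c=P@T[:3,:3].T+T[:3,3]; c=c*[1,-1,-1]
    return cv2.projectPoints(c,np.zeros(3),np.zeros(3),im['K'],im['dist'])[0].reshape(-1,2)
E
python3 - <<'E'
from h import *
a=grab('scene','s0');b=grab('side','d0');
print(readout.get_state()); print(manip.hold_point_z)
cv2.imwrite('pics/both.png',cv2.resize(np.vstack([a['color'],b['color']])[:,:,::-1],(400,600)) )
for i in(a,b): print(np.linalg.inv(i['camera_from_world']).round(3).tolist(), i['K'].tolist())
E
```

```text
{'clock': 0.1, 'qpos': array([-1.21044103e-01,  2.76554347e-01,  1.50604334e+00, -7.59760372e-06,
        1.36066629e+00, -1.20985739e-01]), 'qd': array([-0.00180352,  0.00030004, -0.00180749,  0.00033658, -0.00030254,
        0.00159136]), 'effort': array([ 1.55745878e-03, -4.17697620e+01, -2.46405226e+01, -1.74112388e-04,
        5.80947395e-03,  2.85749664e-07]), 'position': array([5.74525029e-01, 2.42983469e-05, 2.30498644e-01]), 'ee_rot': array([-6.55619938e-04,  7.07126606e-01,  7.07086462e-01, -5.18168450e-04]), 'contact_force': array([-0.28915636, -0.52430064,  0.34305389]), 'moment': array([-0.04512657,  0.00404938,  0.03693839]), 'gripper_force': 0.0, 'width': 0.08572439893362366}
0.0187
[[0.15, -0.587, 0.795, 1.322], [0.988, 0.072, -0.134, -0.185], [0.021, 0.806, 0.591, 0.685], [0.0, 0.0, 0.0, 1.0]] [[544.5970287103812, 0.0, 280.3327127951118], [0.0, 544.5970287103812, 203.70048182812528], [0.0, 0.0, 1.0]]
[[1.0, 0.012, -0.023, 0.517], [-0.024, 0.775, -0.632, -0.721], [0.011, 0.632, 0.775, 0.923], [0.0, 0.0, 0.0, 1.0]] [[455.3771262074645, 0.0, 282.8136697971437], [0.0, 455.3771262074645, 209.73215955860542], [0.0, 0.0, 1.0]]
```

View pics/s0.png

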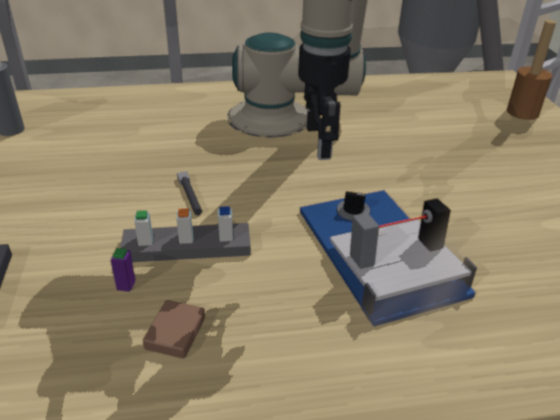

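View pics/d0.png

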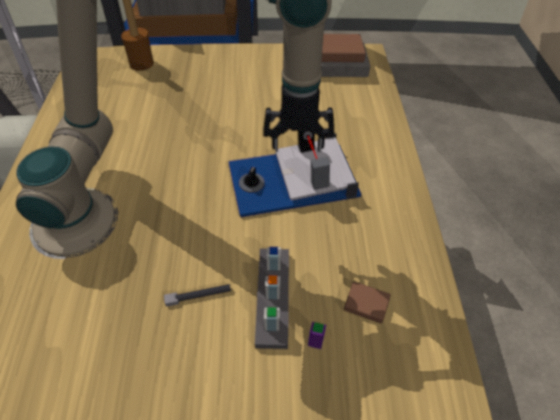

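Scene view: the green-capped clear cell is at (143,228), orange at (184,225) and blue at (226,222). The purple green-capped piece at (123,270) is the look-alike, standing outside the rack. The meter is at about (390,250), with its knob at (354,205). Next I measure poses and enlarge the rack.

```bash
cat > m.py <<'E'
from h import *
def load(t): return dict(np.load(t+'.npz'))
def rect(P): 
    r=cv2.minAreaRect(P[:,:2].astype(np.float32)); return np.round(r[0],4),np.round(r[1],4),round(r[2],2)
E
python3 - <<'E'
from m import *
for t in('s0','d0'):
    im=load(t);W=cloud(im);hsv=cv2.cvtColor(im['color'],cv2.COLOR_RGB2HSV);h,s,v=[hsv[...,i].astype(int) for i in range(3)]
    z=W[...,2];ok=im['depth']>0
    blue=ok&(abs(h-110)<14)&(s>150)&(abs(z-.015)<.006)&(W[...,1]>0-.3)
    blue=cv2.erode(blue.astype(np.uint8),np.ones((2,2)))>0
    print(t,'base',blue.sum(),rect(W[blue]))
    # rack
    c={'green':(50,80),'orange':(3,18),'blue':(105,125)}
    for n,(a,b) in c.items():
        m=ok&(h>=a)&(h<=b)&(s>120)&(z>.075)&(z<.1)&(W[...,1]<-.05)&(W[...,0]>.3)&(W[...,0]<.8)
        k,l,st,ce=cv2.connectedComponentsWithStats(m.astype(np.uint8))
        for j in range(1,k):
            if st[j,4]>8: P=W[l==j]; print(n,st[j,4],ce[j].round(),np.median(P,0).round(4),P.min(0).round(3),P.max(0).round(3))
    m=ok&(s<70)&(v<130)&(abs(z-.024)<.004)&(W[...,1]<-.1)&(W[...,0]>.4)
    k,l,st,ce=cv2.connectedComponentsWithStats(m.astype(np.uint8)); 
    for j in range(1,k):
        if st[j,4]>60: print('rack',st[j],rect(W[l==j]),np.median(z[l==j]))
    m=ok&(v<60)&(abs(z-.059)<.006)&(s<200)
    k,l,st,ce=cv2.connectedComponentsWithStats(m.astype(np.uint8)); 
    for j in range(1,k):
        if st[j,4]>15: print('bar',st[j],rect(W[l==j]))
a=load('s0')['color'][190:300,95:260];b=load('d0')['color'][140:220,220:365]
cv2.imwrite('pics/c1.png',np.vstack([cv2.resize(a,(495,330),interpolation=2),cv2.resize(b,(495,270),interpolation=2)])[:,:,::-1])
E
```

```text
s0 base 2194 (array([0.5569, 0.1252]), array([0.2648, 0.1921]), 11.11)
green 53 [141. 215.] [ 0.5199 -0.3027  0.0863] [ 0.511 -0.31   0.082] [ 0.526 -0.295  0.089]
green 77 [120. 253.] [ 0.6103 -0.3338  0.0785] [ 0.599 -0.343  0.076] [ 0.618 -0.326  0.082]
orange 77 [183. 212.] [ 0.5229 -0.2281  0.0865] [ 0.51  -0.237  0.08 ] [ 0.528 -0.219  0.089]
blue 70 [224. 210.] [ 0.5264 -0.1541  0.0868] [ 0.515 -0.162  0.081] [ 0.533 -0.145  0.089]
rack [ 120  223  131   32 2480] (array([ 0.5177, -0.229 ]), array([0.2406, 0.0763]), 88.05) 0.024883899740174353
rack [  0 246  10  27  65] (array([ 0.5367, -0.5521]), array([0.0046, 0.0645]), 88.76) 0.02466946174425888
bar [246  99  47  10 113] (array([ 0.0507, -0.0077]), array([0.1204, 0.0457]), 80.9)
bar [  9 110   5   6  17] (array([ 0.023 , -0.6504]), array([0.0143, 0.008 ]), 9.21)
bar [346 192  19   8  81] (array([0.4686, 0.1103]), array([0.0365, 0.0123]), 59.68)
bar [419 232  15  17  78] (array([0.6202, 0.1995]), array([0.0402, 0.0067]), 14.74)
bar [365 285  10  14  37] (array([0.7311, 0.0638]), array([0.028 , 0.0032]), 17.05)
d0 base 2125 (a
[... 342 characters left out ...]
1 [273. 251.] [ 0.5182 -0.1564  0.0875] [ 0.512 -0.163  0.085] [ 0.525 -0.148  0.091]
rack [ 255  248   34   98 1887] (array([ 0.5154, -0.2288]), array([0.2414, 0.0684]), 87.6) 0.025241462435148798
bar [129  55   8   4  21] (array([0.0368, 0.6764]), array([0.0108, 0.0252]), 72.55)
bar [300 147  11   5  31] (array([0.6105, 0.199 ]), array([0.0286, 0.0057]), 10.28)
bar [246 169  10  11  53] (array([0.4595, 0.1071]), array([0.039 , 0.0146]), 68.92)
bar [314 183  14   5  36] (array([0.6423, 0.0624]), array([0.0354, 0.0051]), 11.13)
bar [348 184  10   4  18] (array([0.7257, 0.0633]), array([0.0244, 0.0064]), 1.86)
bar [ 57 199  36  30  98] (array([ 0.042, -0.031]), array([0.1131, 0.0301]), 55.54)
```

View pics/c1.png

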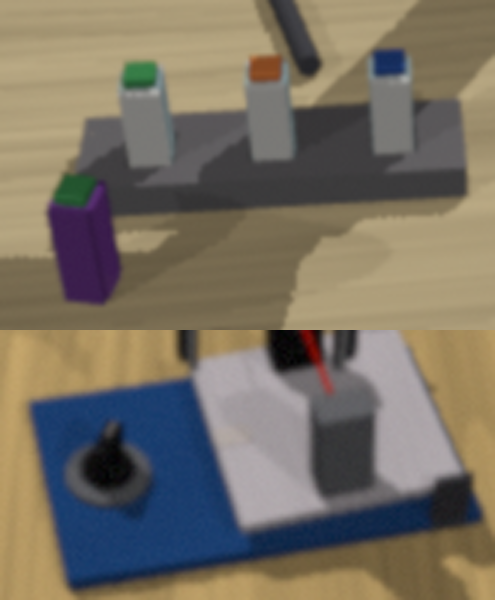

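The crop confirms the pick: the green-capped clear/white cell at the left end of the rack fits, and the purple one outside does not. The knob's white line points roughly along +y, so it needs a clockwise turn of about 50–60°. I check the wrist camera's geometry and view before moving.

Run:
```python
from m import *
w=grab('wrist','w0');print(np.linalg.inv(w['camera_from_world']).round(3).tolist(),w['K'][0,0])
print(proj(w,[[.464,.108,.059],[.611,.137,.05]]))
```

```text
[[1.0, 0.0, 0.002, 0.575], [-0.0, 0.963, 0.271, 0.068], [-0.002, -0.271, 0.963, 0.373], [0.0, 0.0, 0.0, 1.0]] 322.6744026776672
[[164.11694866  73.8076142 ]
 [323.66508063  40.87442711]]
```

Emit:
send_rows(
  xyz=[
    [-0.03, 0.02, 0],
    [-0.03, 0.03, 0],
    [-0.03, 0.03, 0],
    [-0.01, 0.02, 0],
    [0, 0, 0],
    [0, 0, 0],
  ],
  delta_rot=[
    [0, 0, -6],
    [0, 0, -6],
    [0, 0, -6],
    [0, 0, -6],
    [0, 0, 0],
    [0, 0, 0],
  ],
)

```text
clock: 0.75
position: [0.4752, 0.1, 0.2314]
ee_rot: [0.001, 0.838, 0.546, 0.0]
contact_force: [-0.0, -0.3, -0.4]
width: 0.0853
gripper_force: 0.0
```

Run:
```python
from m import *
w=grab('wrist','w1');print(np.linalg.inv(w['camera_from_world']).round(3).tolist(),proj(w,[[.464,.108,.059]]))
s=readout.get_state();print(s['position'],s['ee_rot'])
```

```text
[[0.914, 0.39, 0.109, 0.503], [-0.405, 0.88, 0.248, 0.162], [0.001, -0.271, 0.963, 0.374], [0.0, 0.0, 0.0, 1.0]] [[269.9386583  185.43469419]]
[0.4756317  0.09955002 0.23135142] [5.39059477e-04 8.38262329e-01 5.45266874e-01 1.17029994e-04]
```

View pics/w1.png

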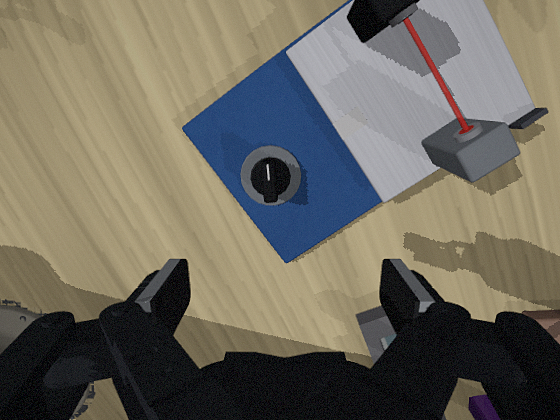

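The wrist view shows the base's knob-end corners at (183,128) and (287,262), the disc centred near (270,175), and the white line at (268,165)–(269,180) pointing up in the image.

```bash
cat >> m.py <<'E'
def lift(im,uv,z):
    n=cv2.undistortPoints(np.float64(uv).reshape(-1,1,2),im['K'],im['dist']).reshape(-1,2)
    C=np.linalg.inv(im['camera_from_world']);d=np.c_[n[:,0],-n[:,1],-np.ones(len(n))]@C[:3,:3].T
    o=C[:3,3];return o+d*((z-o[2])/d[:,2])[:,None]
E
python3 - <<'E'
from m import *
im=load('w1');W=cloud(im);hsv=cv2.cvtColor(im['color'],cv2.COLOR_RGB2HSV);h,s,v=[hsv[...,i].astype(int) for i in range(3)]
z=W[...,2]
b=((abs(h-112)<15)&(s>120)&(abs(z-.015)<.006)).astype(np.uint8)
k,l,st,ce=cv2.connectedComponentsWithStats(b);j=1+st[1:,4].argmax();b=(l==j).astype(np.uint8)
c=max(cv2.findContours(b,0,1)[0],key=cv2.contourArea);hull=cv2.convexHull(c).reshape(-1,2)
P=lift(im,hull,.015);print('z',np.median(z[b>0]))
P2=lift(im,c.reshape(-1,2),.015)
# edge fits: end edge & the two sides, in rough meter frame
y=np.radians(11.2);o=np.array([.611,.137])
for it in range(3):
    R=np.array([[np.cos(y),-np.sin(y)],[np.sin(y),np.cos(y)]]);Q=(P2[:,:2]-o)@R
    e=Q[(abs(Q[:,0]+.2)<.012)&(abs(Q[:,1])<.085)]
    a=np.polyfit(e[:,1],e[:,0],1);res={}
    for sg in(1,-1):
        f=Q[(abs(Q[:,1]-sg*.1)<.012)&(Q[:,0]<-.08)&(Q[:,0]>-.19)]
        if len(f)>5: res[sg]=np.polyfit(f[:,0],f[:,1],1)
    print(np.degrees(y),o,'end',a,len(e),res)
    yc=np.mean([res[g][1]+res[g][0]*-.15 for g in res]) if len(res)==2 else 0
    sl=np.mean([-a[0]]+[res[g][0] for g in res])
    y+=sl; o=o+R@np.array([a[1]+.2,yc]) ; o=o
# disc & bar
K=(z>.05)&(z<.07)&(v<70)&(np.hypot(W[...,0]-.464,W[...,1]-.108)<.04)
print('bar top',K.sum(),rect(W[K]),np.median(z[K]))
D=(abs(z-.029)<.005)&(np.hypot(W[...,0]-.464,W[...,1]-.108)<.035)&(s<80)
uv=np.argwhere(D)[:,::-1]; hu=cv2.convexHull(uv.astype(np.int32)).reshape(-1,2);print('disc',cv2.minEnclosingCircle(lift(im,hu,.029)[:,:2].astype(np.float32)))
wl=np.argwhere((v>150)&(s<70)&(np.hypot(W[...,0]-.464,W[...,1]-.108)<.025)&(z>.045))[:,::-1]
p=lift(im,wl,.059)[:,:2];u=np.linalg.svd(p-p.mean(0))[2][0];print('line',len(p),p.mean(0),p.min(0),p.max(0),np.degrees(np.arctan2(u[1],u[0])))
R=np.array([[np.cos(y),-np.sin(y)],[np.sin(y),np.cos(y)]]);print('knob',o+R@[-.15,0],'yaw',np.degrees(y),'beam',o+R@[.02,0])
# side check via lens tubes/beam
r=((h<8)|(h>172))&(s>150)&(v>150); q=np.argwhere(r&(im['depth']>0))[:,::-1];print('red',len(q),q.min(0),q.max(0))
E
```

```text
z 0.014951513561274221
11.2 [0.611 0.137] end [-0.00378069 -0.19740041] 116 {1: array([0.00617199, 0.1025563 ]), -1: array([ 0.0038445 , -0.09414479])}
11.46350662891673 [0.61287909 0.14089366] end [ 0.00089668 -0.20002402] 116 {1: array([0.00092332, 0.0990136 ]), -1: array([-0.00115996, -0.0976471 ])}
11.441861840378714 [0.61271623 0.1415759 ] end [ 0.00033865 -0.2000041 ] 117 {1: array([0.00130107, 0.09831262]), -1: array([-0.00078223, -0.09834804])}
bar top 532 (array([0.4641, 0.1114]), array([0.0419, 0.0141]), 70.38) 0.05857693970943059
disc ((0.4644095301628113, 0.11174769699573517), 0.021864313632249832)
line 24 [0.46779173 0.12177593] [0.46494437 0.11468504] [0.47025389 0.12861019] -109.93449224784842
knob [0.46570626 0.11175473] yaw 11.445303258898791 beam [0.63232574 0.14548823]
red 505 [405  18] [467 129]
```

Emit:
send_rows(
  xyz=[
    [-0.0105, 0.0115, 0],
    [0, 0, -0.04],
    [0, 0, -0.04],
    [0, 0, -0.04],
    [0, 0, -0.04],
    [0, 0, -0.02],
    [0, 0, -0.017],
    [0, 0, 0],
    [0, 0, 0],
  ],
  delta_rot=[
    [0, 0, 4.1],
    [0, 0, 0],
    [0, 0, 0],
    [0, 0, 0],
    [0, 0, 0],
    [0, 0, 0],
    [0, 0, 0],
    [0, 0, 0],
    [0, 0, 0],
  ],
  gripper=0.055,
)

```text
clock: 1.7
position: [0.4654, 0.1108, 0.0342]
ee_rot: [0.0, 0.819, 0.574, -0.0]
contact_force: [0.3, 0.2, 0.2]
width: 0.0551
gripper_force: 0.0
```

Emit:
send_rows(
  xyz=[
    [0, 0, 0],
    [0, 0, 0],
    [0, 0, 0],
    [0, 0, 0],
    [0, 0, 0],
    [0, 0, 0],
  ],
  delta_rot=[
    [0, 0, 0],
    [0, 0, 0],
    [0, 0, 0],
    [0, 0, 0],
    [0, 0, 0],
    [0, 0, 0],
  ],
  gripper=0.0,
  force=40,
)

```text
clock: 2.3
position: [0.4636, 0.112, 0.0353]
ee_rot: [-0.0, 0.819, 0.574, -0.0]
contact_force: [-3.4, 1.6, 6.3]
width: 0.0132
gripper_force: 39.9
```

Emit:
send_rows(
  xyz=[
    [0, 0, 0],
    [0, 0, 0],
    [0, 0, 0],
    [0, 0, 0],
    [0, 0, 0],
    [0, 0, 0],
    [0, 0, 0],
    [0, 0, 0],
    [0, 0, 0],
    [0, 0, 0],
    [0, 0, 0],
    [0, 0, 0],
  ],
  delta_rot=[
    [0, 0, -5.88],
    [0, 0, -5.88],
    [0, 0, -5.88],
    [0, 0, -5.88],
    [0, 0, -5.88],
    [0, 0, -5.88],
    [0, 0, -5.88],
    [0, 0, -5.88],
    [0, 0, -5.88],
    [0, 0, -5.88],
    [0, 0, 0],
    [0, 0, 0],
  ],
)

```text
clock: 3.5
position: [0.4639, 0.1116, 0.0353]
ee_rot: [0.0, 0.995, 0.099, -0.0]
contact_force: [-2.2, -0.1, 4.7]
width: 0.013
gripper_force: 39.8
```

Run:
```python
from m import *
s=readout.get_state();n=s['ee_rot'];print(n,s['contact_force'],s['moment'],s['width'],s['position'],s['qpos'])
```

```text
[ 1.14301227e-05  9.95135491e-01  9.85156216e-02 -1.65428957e-04] [-2.2369805  -0.1119924   4.71915193] [-0.09024398  0.37506402 -0.03888844] 0.013040111278509679 [0.46391543 0.11160827 0.03533116] [ 9.01480211e-02  3.33554025e-01  1.98998415e+00 -3.51771280e-05
  8.18385128e-01  1.46361704e+00]
```

Emit:
send_rows(
  xyz=[
    [0, 0, 0],
    [0, 0, 0],
    [0, 0, 0],
    [0, 0, 0.02],
    [0, 0, 0.04],
    [0, 0, 0.04],
    [0, 0, 0.05],
    [0, 0, 0.05],
    [0, 0, 0.03],
    [0, 0, 0],
    [0, 0, 0],
  ],
  delta_rot=[
    [0, 0, 0],
    [0, 0, 0],
    [0, 0, 0],
    [0, 0, 0],
    [0, 0, 0],
    [0, 0, 0],
    [0, 0, 0],
    [0, 0, 0],
    [0, 0, 0],
    [0, 0, 0],
    [0, 0, 0],
  ],
  gripper=0.065,
)

```text
clock: 4.6
position: [0.4646, 0.1115, 0.2647]
ee_rot: [0.0, 0.995, 0.098, 0.001]
contact_force: [0.5, 0.5, -0.6]
width: 0.0647
gripper_force: 0.0
```

```bash
cat > lev.py <<'E'
from m import *
import sys
im=grab('wrist',sys.argv[1]);W=cloud(im);hsv=cv2.cvtColor(im['color'],cv2.COLOR_RGB2HSV);h,s,v=[hsv[...,i].astype(int) for i in range(3)];z=W[...,2]
y=np.radians(11.44);o=np.array([.612,.1415]);R=np.array([[np.cos(y),-np.sin(y)],[np.sin(y),np.cos(y)]])
Q=(W[...,:2]-o)@R;ok=im['depth']>0
m=ok&(abs(z-.05)<.02)&(Q[...,0]>-.06)&(Q[...,0]<.1)&(abs(Q[...,1])<.085)
A=np.c_[Q[m],np.ones(m.sum())];
for i in range(4):
    c=np.linalg.lstsq(A,z[m],rcond=None)[0];r=abs(A@c-z[m]);k=r<.002
    c=np.linalg.lstsq(A[k],z[m][k],rcond=None)[0];
    A,mm=A[k],m.copy();mm[m]=k;m=mm
print('platform',m.sum(),c,'tilt low->',c[0])
b=ok&(abs(z-.015)<.006)&(s>120)&(abs(h-112)<15);B=np.c_[Q[b],np.ones(b.sum())];print('base slope',b.sum(),np.linalg.lstsq(B,z[b],rcond=None)[0])
K=(z>.05)&(z<.07)&(v<70)&(np.hypot(W[...,0]-.464,W[...,1]-.1115)<.03);print('bar',K.sum(),rect(W[K]))
wl=np.argwhere((v>150)&(s<70)&(np.hypot(W[...,0]-.464,W[...,1]-.1115)<.025)&(z>.045))[:,::-1]
p=lift(im,wl,.059)[:,:2];u=np.linalg.svd(p-p.mean(0))[2][0];print('line',len(p),p.mean(0),np.degrees(np.arctan2(u[1],u[0])))
# lamp/sensor tops
t=ok&(abs(z-.135)<.005);k,l,st,ce=cv2.connectedComponentsWithStats(t.astype(np.uint8))
for j in range(1,k):
    if st[j,4]>100:print('top',st[j],rect(W[l==j]),np.median(z[l==j]))
r=ok&((h<8)|(h>172))&(s>150)&(v>120)&(z>.1)&(z<.13)&(abs(Q[...,0]-.02)<.03);
if r.sum()>5: print('beam',r.sum(),Q[r].min(0),Q[r].max(0),np.median(W[r],0),np.polyfit(Q[r][:,1],Q[r][:,0],1))
E
python3 lev.py w2
```

```text
platform 13345 [ 8.98020170e-05 -3.36810144e-04  5.00671865e-02] tilt low-> 8.980201700563097e-05
base slope 15401 [ 0.0022334  -0.00012557  0.01524034]
bar 452 (array([0.465 , 0.1113]), array([0.0408, 0.0135]), 11.11)
line 14 [0.47470098 0.11330024] -168.74898307290928
top [174   0  40  18 632] (array([0.6001, 0.2098]), array([0.0113, 0.03  ]), 10.95) 0.1345529053763805
top [354   0  40  17 618] (array([0.6279, 0.0728]), array([0.0114, 0.0305]), 11.9) 0.1346012332954654
```

View pics/w2.png

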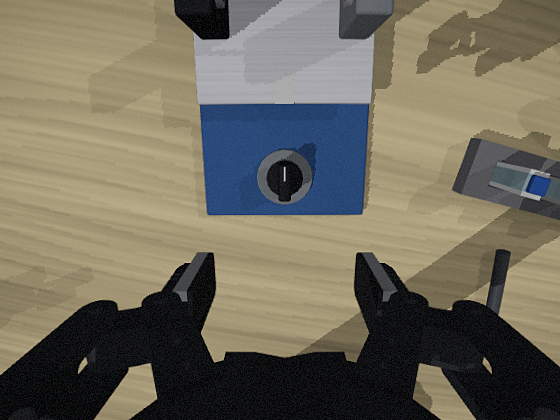

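Platform fitted slope is 0.0001 rad and the white line (285,172) points along the base, so it is level. Next I go over the rack.

Emit:
send_rows(
  xyz=[
    [0.005, -0.046, 0],
    [0.005, -0.046, 0],
    [0.005, -0.046, 0],
    [0.005, -0.046, 0],
    [0.005, -0.046, 0],
    [0.005, -0.046, 0],
    [0.005, -0.046, 0],
    [0.005, -0.046, 0],
    [0.005, -0.046, 0],
    [0.006, -0.046, 0],
    [0, 0, 0],
    [0, 0, 0],
  ],
  delta_rot=[
    [0, 0, 7.65],
    [0, 0, 7.65],
    [0, 0, 7.65],
    [0, 0, 7.65],
    [0, 0, 7.65],
    [0, 0, 7.65],
    [0, 0, 7.65],
    [0, 0, 7.65],
    [0, 0, 7.65],
    [0, 0, 7.65],
    [0, 0, 0],
    [0, 0, 0],
  ],
)

```text
clock: 5.85
position: [0.5141, -0.3416, 0.2613]
ee_rot: [-0.003, 0.729, 0.685, -0.0]
contact_force: [-0.5, 0.2, -0.1]
width: 0.065
gripper_force: 0.0
```

Run:
```python
from m import *
s=readout.get_state();n=s['ee_rot'];print(s['position'],'closing yaw',np.degrees(2*np.arctan2(n[2],n[1]))-90,s['qpos'].round(2))
im=grab('wrist','w3');W=cloud(im);hsv=cv2.cvtColor(im['color'],cv2.COLOR_RGB2HSV);h,s,v=[hsv[...,i].astype(int) for i in range(3)];z=W[...,2];ok=im['depth']>0
for n,(a,b) in {'green':(45,85),'orange':(3,18),'blue':(105,125)}.items():
    m=ok&(h>=a)&(h<=b)&(s>100)&(z>.083)&(z<.09)
    k,l,st,ce=cv2.connectedComponentsWithStats(m.astype(np.uint8))
    for j in range(1,k):
        if st[j,4]>40: print(n,st[j],rect(W[l==j]),np.median(z[l==j]))
m=ok&(abs(z-.078)<.004)&(np.hypot(W[...,0]-.516,W[...,1]+.303)<.03);print('glass top',m.sum(),rect(W[m]))
m=ok&(abs(z-.024)<.004)&(s<90)&(W[...,0]<.57)&(W[...,0]>.46);
k,l,st,ce=cv2.connectedComponentsWithStats(m.astype(np.uint8))
for j in range(1,k):
    if st[j,4]>400: print('rack',st[j],rect(W[l==j]))
```

```text
[ 0.51414077 -0.34161538  0.26129486] closing yaw -3.558402958478709 [-0.7   0.33  1.35  0.    1.46 -0.64]
green [273 140  21  20 388] (array([ 0.515 , -0.3035]), array([0.0187, 0.0195]), 86.73) 0.08568793683662651
orange [271  58  21  22 457] (array([ 0.5179, -0.2289]), array([0.0187, 0.0186]), 86.28) 0.0859194949151249
glass top 336 (array([ 0.515, -0.304]), array([0.0251, 0.0301]), 87.61)
rack [ 248    0   66  184 8977] (array([ 0.5167, -0.2491]), array([0.1986, 0.0701]), 87.64)
```

View pics/w3.png

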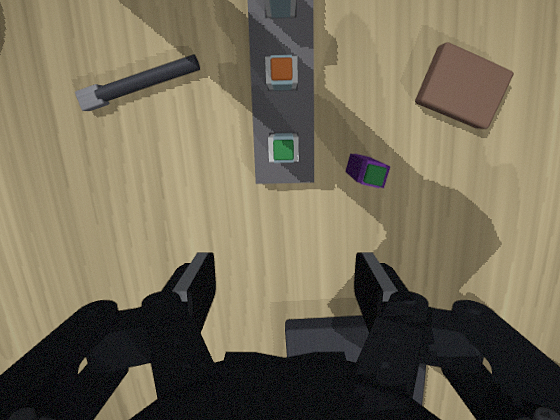

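The green-capped cell is at (283,149), next to orange (281,70); the purple look-alike is at (368,171). I align over the green one and settle before descending.

Emit:
send_rows(
  xyz=[
    [0.001, 0.0187, 0],
    [0, 0.0187, -0.04],
    [0, 0, -0.04],
    [0, 0, -0.03],
    [0, 0, 0],
    [0, 0, 0],
    [0, 0, 0],
  ],
  delta_rot=[
    [0, 0, 1.2],
    [0, 0, 0],
    [0, 0, 0],
    [0, 0, 0],
    [0, 0, 0],
    [0, 0, 0],
    [0, 0, 0],
  ],
  gripper=0.06,
)

```text
clock: 6.6
position: [0.5174, -0.3037, 0.1567]
ee_rot: [0.002, 0.72, 0.694, 0.0]
contact_force: [-0.2, -0.1, 0.2]
width: 0.0595
gripper_force: 0.0
```

Run:
```python
from m import *
s=readout.get_state();n=s['ee_rot'];print(s['position'],n,'closing yaw',np.degrees(2*np.arctan2(n[2],n[1]))-90)
im=grab('wrist','w4');W=cloud(im);hsv=cv2.cvtColor(im['color'],cv2.COLOR_RGB2HSV);h,s,v=[hsv[...,i].astype(int) for i in range(3)];z=W[...,2];ok=im['depth']>0
m=ok&(h>=45)&(h<=85)&(s>100)&(z>.083)&(z<.09)&(W[...,0]<.56);print(rect(W[m]),m.sum(),proj(im,[[.515,-.304,.086]]))
m=ok&(abs(z-.078)<.003)&(np.hypot(W[...,0]-.516,W[...,1]+.303)<.03);print('glass top',m.sum(),rect(W[m]))
m=ok&(abs(z-.024)<.004)&(s<90)&(W[...,0]<.57)&(W[...,0]>.46)&(W[...,1]<-.2);print('rack',rect(W[m]))
```

```text
[ 0.51742801 -0.3037366   0.15669896] [2.00706291e-03 7.20116256e-01 6.93850375e-01 4.55552667e-04] closing yaw -2.1284110219038155
(array([ 0.5148, -0.3032]), array([0.02  , 0.0191]), 87.89) 754 [[279.74617247 219.26860558]]
glass top 644 (array([ 0.5147, -0.3035]), array([0.0269, 0.0297]), 88.36)
rack (array([ 0.5162, -0.2736]), array([0.1499, 0.0707]), 87.79)
```

Emit:
send_rows(
  xyz=[
    [-0.0026, 0.0003, 0],
    [0, 0, -0.025],
    [0, 0, -0.025],
    [0, 0, -0.025],
    [0, 0, -0.025],
    [0, 0, -0.0187],
    [0, 0, 0],
    [0, 0, 0],
    [0, 0, 0],
  ],
  delta_rot=[
    [0, 0, 0],
    [0, 0, 0],
    [0, 0, 0],
    [0, 0, 0],
    [0, 0, 0],
    [0, 0, 0],
    [0, 0, 0],
    [0, 0, 0],
    [0, 0, 0],
  ],
)

```text
clock: 7.55
position: [0.5145, -0.3045, 0.0373]
ee_rot: [0.002, 0.721, 0.693, 0.0]
contact_force: [0.4, -0.2, 0.5]
width: 0.0599
gripper_force: 0.0
```

Emit:
send_rows(
  xyz=[
    [0, 0, 0],
    [0, 0, 0],
    [0, 0, 0],
    [0, 0, 0],
    [0, 0, 0],
  ],
  delta_rot=[
    [0, 0, 0],
    [0, 0, 0],
    [0, 0, 0],
    [0, 0, 0],
    [0, 0, 0],
  ],
  gripper=0.0,
  force=30,
)

```text
clock: 8.05
position: [0.514, -0.304, 0.0367]
ee_rot: [0.001, 0.72, 0.693, 0.0]
contact_force: [-0.7, -0.3, 6.0]
width: 0.0297
gripper_force: 31.7
```

Run:
```python
from m import *
s=readout.get_state();n=s['ee_rot'];print(s['position'],n,'yaw',np.degrees(2*np.arctan2(n[2],n[1]))-90,s['contact_force'],s['moment'],s['width'],s['gripper_force'])
```

```text
[ 0.51397648 -0.3040106   0.03672959] [9.00012880e-04 7.20481477e-01 6.93473591e-01 1.01457622e-04] yaw -2.188541609612102 [-0.74214837 -0.27761419  6.0424592 ] [0.04716059 0.21766936 0.02269073] 0.029735569902938214 31.70782506465912
```

Emit:
send_rows(
  xyz=[
    [0, 0, 0.006],
    [0, 0, 0.01],
    [0, 0, 0.015],
    [0, 0, 0.02],
    [0, 0, 0.03],
    [0, 0, 0.03],
    [0, 0, 0.03],
    [0, 0, 0.025],
    [0, 0, 0],
    [0, 0, 0],
  ],
  delta_rot=[
    [0, 0, 0],
    [0, 0, 0],
    [0, 0, 0],
    [0, 0, 0],
    [0, 0, 0],
    [0, 0, 0],
    [0, 0, 0],
    [0, 0, 0],
    [0, 0, 0],
    [0, 0, 0],
  ],
)

```text
clock: 9.05
position: [0.5132, -0.3034, 0.2018]
ee_rot: [0.0, 0.721, 0.693, 0.0]
contact_force: [0.5, -0.1, -1.7]
width: 0.0296
gripper_force: 31.1
```

Emit:
send_rows(
  xyz=[
    [0.005, 0.02, 0],
    [0.01, 0.04, 0],
    [0.01, 0.04, 0],
    [0.01, 0.04, 0],
    [0.011, 0.04, 0],
    [0.011, 0.04, 0],
    [0.011, 0.04, 0],
    [0.011, 0.04, 0],
    [0.011, 0.04, 0],
    [0.011, 0.04, 0],
    [0.011, 0.04, 0],
    [0.005, 0.02, 0],
  ],
  delta_rot=[
    [0, 0, 1.13],
    [0, 0, 1.13],
    [0, 0, 1.13],
    [0, 0, 1.13],
    [0, 0, 1.13],
    [0, 0, 1.13],
    [0, 0, 1.13],
    [0, 0, 1.13],
    [0, 0, 1.13],
    [0, 0, 1.13],
    [0, 0, 1.13],
    [0, 0, 1.13],
  ],
)

```text
clock: 10.25
position: [0.6297, 0.1399, 0.199]
ee_rot: [-0.002, 0.632, 0.775, -0.001]
contact_force: [-0.1, -0.1, -0.9]
width: 0.03
gripper_force: 31.0
```

Emit:
send_rows(
  xyz=[
    [0, 0.005, 0],
    [0, 0, 0],
    [0, 0, 0],
    [0, 0, 0],
  ],
  delta_rot=[
    [0, 0, 0],
    [0, 0, 0],
    [0, 0, 0],
    [0, 0, 0],
  ],
)

```text
clock: 10.65
position: [0.6301, 0.1399, 0.2013]
ee_rot: [-0.0, 0.634, 0.773, -0.001]
contact_force: [-0.3, 0.2, -0.7]
width: 0.0298
gripper_force: 31.0
```

```bash
cat > st.py <<'E'
from m import *
from scipy.spatial.transform import Rotation as Ro
s=readout.get_state();n=s['ee_rot'];R=Ro.from_quat(n,scalar_first=True).as_matrix();print(s['clock'],s['position'],'yaw',np.degrees(np.arctan2(R[1,1],R[0,1])),'z',R[:,2].round(4),s['contact_force'],s['width'],s['gripper_force'])
E
python3 st.py; python3 lev.py w5; python3 -c "
from m import *
grab('scene','s5');grab('side','d5')
im=load('w5');print(proj(im,[[.631,.1455,.115]]))
a=np.hstack([load('s5')['color'][120:320,260:500],load('d5')['color'][60:260,180:420]])
cv2.imwrite('pics/c5.png',np.vstack([cv2.resize(a,(720,300)),cv2.resize(load('w5')['color'][:230],(720,296))])[:,:,::-1])"
```

```text
10.65 [0.63007908 0.1398572  0.20133185] yaw 11.265320867640456 z [-8.e-04 -7.e-04 -1.e+00] [-0.27692546  0.21119518 -0.7425646 ] 0.029792736741461864 30.984726548194885
platform 22710 [-0.00080685  0.00053289  0.04999983] tilt low-> -0.00080685489561776
base slope 19105 [-0.00089899 -0.00047332  0.01487194]
bar 637 (array([0.4645, 0.1115]), array([0.0413, 0.0136]), 10.69)
line 32 [0.47447584 0.11321133] 11.144071326360324
top [ 250   81   72   51 3452] (array([0.6166, 0.2134]), array([0.0443, 0.0305]), 11.6) 0.13484261976790005
beam 419 [ 0.0168858 -0.0092961] [0.0204244 0.0482544] [0.62621725 0.1669245  0.11680033] [-0.00469499  0.01896464]
[[286.66593735 205.36094267]]
```

View pics/c5.png

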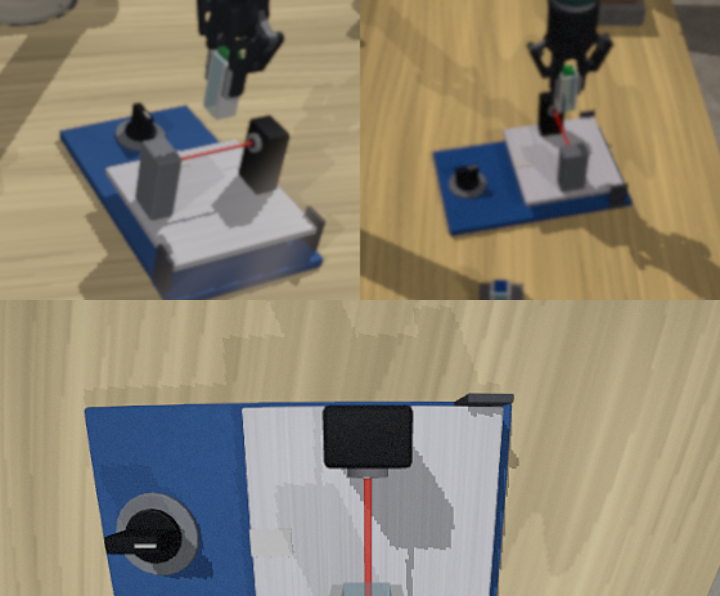

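```bash
cat > cellpos.py <<'E'
from m import *
import sys
for t in sys.argv[1:]:
    im=load(t);W=cloud(im);hsv=cv2.cvtColor(im['color'],cv2.COLOR_RGB2HSV);h,s,v=[hsv[...,i].astype(int) for i in range(3)];z=W[...,2];ok=im['depth']>0
    near=ok&(np.hypot(W[...,0]-.63,W[...,1]-.142)<.06)
    m=near&(h>=40)&(h<=90)&(s>70)&(z>.12)
    if m.sum()>10:
        P=W[m];print(t,'cap',m.sum(),np.median(P,0).round(4),P.min(0).round(4),P.max(0).round(4)); T=P[P[:,2]>P[:,2].max()-.005]; print(' top',rect(T),np.median(T[:,2]))
E
python3 cellpos.py w5 s5 d5
```

```text
w5 cap 5445 [0.6288 0.1437 0.2509] [0.5701 0.1194 0.1343] [0.6862 0.2019 0.3028]
 top (array([0.6091, 0.1531]), array([0.0773, 0.0052]), 16.56) 0.30038543739737833
s5 cap 256 [0.6567 0.1318 0.3941] [0.6124 0.1021 0.2435] [0.6688 0.167  0.4762]
 top (array([0.6578, 0.1656]), array([0.0005, 0.0012]), 22.19) 0.4746373185219881
d5 cap 167 [0.6276 0.1144 0.3923] [0.5943 0.0821 0.1244] [0.6714 0.1936 0.5385]
 top (array([0.6345, 0.0836]), array([0.0256, 0.0027]), 0.51) 0.5372998755637581
```

```bash
sed -i 's/&(s>70)&(z>.12)/\&(s>110)\&(v>50)\&(z>ZC-.012)\&(z<ZC+.006)/; s/^import sys/import sys\nZC=readout.get_state()["position"][2]+.0493/; s/P\[:,2\].max()-.005/np.percentile(P[:,2],90)-.003/' cellpos.py; python3 cellpos.py w5 s5 d5
python3 - <<'E'
from m import *
im=load('w5');W=cloud(im);c=im['color'];z=W[...,2]
# glass top ring, near white sides
m=(abs(z-.2425)<.003)&(np.hypot(W[...,0]-.63,W[...,1]-.142)<.025);print('glass top',m.sum(),rect(W[m]),np.median(z[m]))
E
python3 -c "
import cv2;im=cv2.imread('pics/w5.png');cv2.imwrite('pics/c6.png',cv2.resize(im[200:400,200:380],(540,600),interpolation=2))"
```

```text
w5 cap 3156 [0.6301 0.1431 0.2504] [0.6195 0.1292 0.243 ] [0.6415 0.152  0.2523]
 top (array([0.6305, 0.1405]), array([0.0194, 0.0209]), 11.01) 0.2504590720188578
s5 cap 47 [0.6317 0.1329 0.251 ] [0.6124 0.13   0.2435] [0.6468 0.1471 0.2539]
 top (array([0.6349, 0.135 ]), array([0.0229, 0.0082]), 5.89) 0.2514364411360505
d5 cap 36 [0.6285 0.1359 0.2526] [0.6207 0.1292 0.249 ] [0.6366 0.1468 0.255 ]
 top (array([0.6281, 0.1374]), array([0.0153, 0.0181]), 5.71) 0.25279025743493444
glass top 2975 (array([0.6298, 0.1408]), array([0.0463, 0.0265]), 9.21) 0.2425184427162958
```

View pics/c6.png

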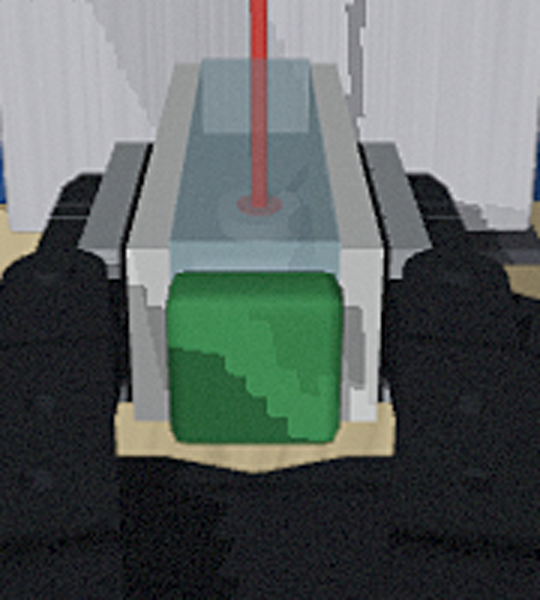

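Seen from the wrist, the cell hangs upright with the pads on the white faces; the cap is at crop (255,355) and the beam at (259,200), about 1.2 mm to its side. I correct that and lower.

Emit:
send_rows(
  xyz=[
    [0.0005, 0.0045, 0],
    [0, 0, 0],
    [0, 0, -0.015],
    [0, 0, -0.02],
    [0, 0, -0.02],
    [0, 0, -0.015],
    [0, 0, -0.01],
    [0, 0, -0.008],
    [0, 0, -0.0044],
    [0, 0, 0],
    [0, 0, 0],
    [0, 0, 0],
  ],
  delta_rot=[
    [0, 0, 0.2],
    [0, 0, 0],
    [0, 0, 0],
    [0, 0, 0],
    [0, 0, 0],
    [0, 0, 0],
    [0, 0, 0],
    [0, 0, 0],
    [0, 0, 0],
    [0, 0, 0],
    [0, 0, 0],
    [0, 0, 0],
  ],
)

```text
clock: 12.0
position: [0.6315, 0.146, 0.11]
ee_rot: [0.001, 0.632, 0.775, 0.001]
contact_force: [0.7, 0.2, -1.4]
width: 0.0293
gripper_force: 31.0
```

```bash
python3 st.py; sed -i 's/z>.12//' cellpos.py; python3 lev.py w7; python3 -c "
from m import *
grab('scene','s7');grab('side','d7')"; python3 cellpos.py w7 s7 d7; python3 st.py
python3 -c "
from m import *
a=np.hstack([cv2.resize(load('s7')['color'][170:270,320:460],(420,300),interpolation=2),cv2.resize(load('d7')['color'][110:210,260:386],(378,300),interpolation=2)])
b=cv2.resize(load('w7')['color'][60:280,150:420],(368,300),interpolation=2)
b=np.hstack([b,np.zeros((300,798-368,3),np.uint8)])
cv2.imwrite('pics/c7.png',np.vstack([a,b])[:,:,::-1])"
```

```text
12.0 [0.63150413 0.14597537 0.11001793] yaw 11.565986933009498 z [ 1.6e-03  2.0e-04 -1.0e+00] [ 0.73038902  0.21185302 -1.40148193] 0.029307171628629627 31.00967288017273
platform 33284 [-0.00097581 -0.00033285  0.05005012] tilt low-> -0.0009758081970343365
base slope 27890 [-0.00081605 -0.00048361  0.01488915]
bar 1244 (array([0.4655, 0.112 ]), array([0.0418, 0.0138]), 10.97)
line 65 [0.47437478 0.11289775] 11.86583895728193
top [  219    71   124    85 10260] (array([0.6166, 0.2134]), array([0.0446, 0.0296]), 11.52) 0.13486140437759636
top [ 212  254  146   29 1445] (array([0.63  , 0.1558]), array([0.0573, 0.0086]), 11.4) 0.1352833063225043
beam 572 [ 0.01353242 -0.05091923] [0.02084968 0.04792149] [0.62376434 0.17866456 0.11679119] [0.00976165 0.01852474]
w7 cap 3196 [0.6314 0.149  0.1591] [0.6207 0.1352 0.1522] [0.643  0.1582 0.161 ]
 top (array([0.6317, 0.1469]), array([0.0194, 0.0208]), 11.68) 0.15915226928842996
s7 cap 34 [0.6329 0.139  0.1595] [0.6242 0.1355 0.1557] [0.6438 0.1425 0.1627]
 top (array([0.6341, 0.1387]), array([0.007 , 0.0195]), 87.06) 0.1598616792369748
d7 cap 33 [0.6295 0.1425 0.1601] [0.6198 0.1358 0.1574] [0.6371 0.1531 0.1634]
 top (array([0.6291, 0.1448]), array([0.0157, 0.0163]), 2.69) 0.16102564957182158
12.15 [0.63125295 0.14592291 0.10974228] yaw 11.56429481726264 z [ 1.e-03  1.e-04 -1.e+00] [-0.55459009  0.30213833 -1.09036371] 0.02962705371381408 31.0094153881073
```

View pics/c7.png

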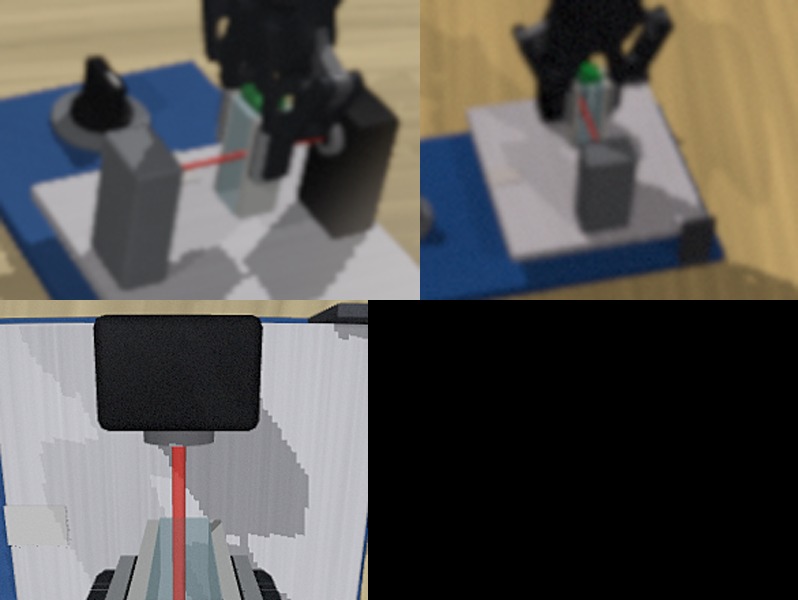

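The cell is in the beam: in the wrist crop the beam is at column 179 and the sensor centre at 178, while the cell axis is at about 184. The cell is therefore about 1.6 mm too far along +x and 0.8 mm high, so I trim that.

Emit:
send_rows(
  xyz=[
    [-0.0013, -0.0018, -0.0007],
    [0, 0, 0],
    [0, 0, 0],
    [0, 0, 0],
    [0, 0, 0],
  ],
  delta_rot=[
    [0, 0, 0],
    [0, 0, 0],
    [0, 0, 0],
    [0, 0, 0],
    [0, 0, 0],
  ],
)

```text
clock: 12.65
position: [0.6297, 0.1441, 0.1085]
ee_rot: [0.0, 0.632, 0.775, 0.0]
contact_force: [-0.6, -0.1, -1.1]
width: 0.0298
gripper_force: 31.0
```

```bash
python3 lev.py w8|grep -E 'platf|top|beam'; python3 cellpos.py w8; python3 st.py
python3 - <<'E'
from m import *
# image-consistent check: beam column vs cap/cell: lateral position of red pixels on beam before the cell
im=load('w8');h=cv2.cvtColor(im['color'],cv2.COLOR_RGB2HSV);W=cloud(im)
o=np.array([.612,.1415]);y=np.radians(11.44);R=np.array([[np.cos(y),-np.sin(y)],[np.sin(y),np.cos(y)]])
q=np.argwhere(((h[...,0]<8)|(h[...,0]>172))&(h[...,1]>130)&(h[...,2]>120))[:,::-1]
P=(lift(im,q,.115)[:,:2]-o)@R
for a in(.02,.03,.04):
    k=(abs(P[:,1]-a)<.005)&(abs(P[:,0]-.02)<.01);print(a,k.sum(),P[k,0].mean())
E
```

```text
platform 34314 [-0.00088701 -0.00049626  0.05005044] tilt low-> -0.0008870088381408638
top [  224    65   126    89 10585] (array([0.6168, 0.2134]), array([0.0447, 0.0301]), 11.06) 0.13487487300757633
top [ 211  256  148   28 1469] (array([0.6282, 0.1539]), array([0.0574, 0.0086]), 11.67) 0.1352779542141207
beam 634 [ 0.01353841 -0.05081879] [0.02083272 0.04805219] [0.62367349 0.17888856 0.11680398] [0.00914749 0.01844976]
w8 cap 3196 [0.6297 0.1471 0.1576] [0.619  0.1336 0.1509] [0.6412 0.1567 0.1595]
 top (array([0.6301, 0.1449]), array([0.0195, 0.0208]), 12.29) 0.1576596210657623
12.7 [0.62970847 0.14411761 0.10851882] yaw 11.565303911318527 z [ 1.e-04 -0.e+00 -1.e+00] [-0.23047521 -0.48000341 -1.36194281] 0.029839308740954085 31.008984446525574
0.02 195 0.01900473671309669
0.03 212 0.018839686282650786
0.04 230 0.018740146708855977
```

```bash
python3 -c "
from rig import order;print(order.sign_off())"
```

```text
the job is handed in; nothing more can be done
None
```

The job is handed in: the platform is level (measured tilt under 0.001 rad), and the green-capped cell is held upright by its frosted faces with the beam about 0.5 mm off the centre of its clear faces; nothing else was moved.

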